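# Check in returned gauges and hold the plug gauge up to the lens

### The job

Three gauges have come back to the gauge office and lie on the rubber mat: lay the ring gauge flat in the square red box and the U-shaped snap gauge flat in the oblong red box, setting them down rather than dropping them. Then take the double-ended plug gauge by its handle and hold it up for the inspector at the lens on the stand: its longer (GO) end centred on the lens's axis 120 mm in front of the glass, on the side facing the mat, the gauge level and square across the line of sight; finish while still holding it there, steady. Do not drop any gauge or knock the lens, and leave the bell, dividers, clip and height gauge base as they are.

Things in the scene. Friction and masses are not known exactly. Their poses are not given: they have to be found in the camera images.
- mat: Black rubber mat, fixed, 350 (x) by 380 (y) by 3 mm; origin at the centre of its underside. The three gauges lie on it at the start.
- plug: Plug gauge on its side, about 205 g: eight-sided aluminium handle 80 mm long, 22 mm across flats, steel plugs 20 mm in diameter at both ends. x runs along it to the longer (GO) end: handle from -40 to 40 mm, GO plug 46 to 82, short NOT GO plug -46 to -58; centre of mass at about +20. Origin under the handle's middle on the underside, 11 mm below the gauge's axis.
- plug_go (a point): Centre of the plug gauge's longer (GO) end: on the gauge's axis, 64 mm from the middle of the handle.
- plug_handle (a point): Middle of the plug gauge's handle, on the gauge's axis.
- ring: Steel ring gauge lying flat: 44 mm outside diameter, 20 mm bore, 18 mm thick, about 170 g. Origin at the centre of its underside, z up along its bore.
- snap: Flat steel U-shaped snap gauge lying flat, 82 mm long, 44 wide, 10 thick, about 180 g. x runs lengthwise: round bow to -36 mm, open jaws to +46; the long sides at y = -22 and 22 mm are parallel from x = -14 to 46 (solid, unslotted, up to x = 12). Origin on the underside near the centre of mass; grip across the sides there.
- square_box_in (a point): Centre of the inner floor of the square red fibre box (open, lidless, fixed): 100 by 100 mm inside, walls 5 mm thick, rim 25 mm above this point, inner floor 5 mm above the counter. Axes along its sides, z up.
- oblong_box_in (a point): Centre of the inner floor of the oblong red fibre box (open, lidless, fixed): inside 100 mm along its x and 140 mm along its y, walls 5 mm thick, rim 25 mm above this point, inner floor 5 mm above the counter. Axes along its sides, z up.
- lens: Inspection lens on a stand, fixed: iron foot 100 mm in diameter, slim upright, round glass 70 mm across in a brass rim (82 mm over all) upright on top; highest point 221 mm above the counter. Origin under the foot's centre. The lens's axis is level, along its x; work is shown on its -x side, which faces the mat; y lies across the line of sight.
- lens_glass (a point): Centre of the glass, 180 mm above the counter; same axes as the lens stand.
- lens_focus (a point): Where the work must be shown: on the lens's axis, 120 mm in front of the glass (towards the lens's -x), 180 mm above the counter; same axes as the lens stand.
- bell: Bystander: brass counter bell, fixed, 84 mm in diameter, 57 mm high; origin under its centre.
- bell_button (a joint): The bell's push button: 0 at rest, 0.004 m fully pressed.
- dividers: Bystander: grey cast dividers lying flat, 173 mm long, 60 mm wide, 15 mm high; origin near the middle, on the underside; x along it to the points.
- clip: Bystander: bronze template clip, 68 by 34 by 26 mm, origin near the centre of its underside.
- gauge_base: Bystander: bright steel height gauge base, 60 by 95 by 46 mm, 0.95 kg, origin at the centre of its underside.
There are look-alikes about, which are no part of the job. Leave any green or purple look-alike of the ring alone. There is more than one size of the plug; the one meant has the size given above.

How it is judged:
By the outcome, as a careful person would: the job done as asked, in the order asked, and still so for the second after the job is handed in, while the arm keeps its last pose, push and grip.
It also fails if it takes over 70 s, if anything falls off the work surface, if the arm or the gripper's body presses on something with over 40 N, if the wrist force passes 120 N, or if a joint passes its speed limit or range.

### The arm

A 6-joint arm with a two-finger parallel gripper is mounted at the origin on the work surface. World frame = base frame: x ahead of the robot, y to its left, z up, the work surface at z = 0. Lengths are in m, angles in degrees, forces in N, time in s.
With the tool pointing down it reaches from about 0.25 to 0.725 m from the base axis. Payload 9.7 kg.
Tool frame: the origin (TCP) lies between the finger pads, 19 mm behind the fingertips; this is the grasp point; z points along the fingers, y is the line along which they close (so a half turn about z gives the same grasp; the last joint's range is limited). The gripper opens to 85 mm and grips with 20 to 120 N. Pads are 22 mm wide; open, the fingers measure 114 mm over their backs; the gripper's body (76 mm by 85 mm) begins 54 mm behind the grasp point. The pads swing forward as they close: fully open they stand 13 mm farther back than shut.
Start: joints at [-69.729, 4.979, 10.078, 95.1, 0, 90], TCP at [0.191, -0.516, 0.25] pointing down, gripper open.
Joint ranges: [-179.16, 179.16], [-48.56, 103.87], [-65.8, 70.77], [-126.05, 130.52], [-82.76, 87.17], [-180, 180]. Speed limits (degrees/s): [127.2, 127.2, 147.25, 180, 180, 180].

### API

Orientations are given as [roll, pitch, yaw] about the fixed x, y, z axes, in that order (R = Rz(yaw) Ry(pitch) Rx(roll)).
In Python, from workcell import bot, camera, camera_model, outline_of, pinpoint gives the robot as it stands.
- The arm moves only by the tool move_arm, never from a script. Its arguments are lists of equal length, an entry for each row: "jaw": the closure, from 0 (fully open) to 1 (shut); "delta_pos": the shift along the world's x, y, z in m, a list of three; "yaw": the turn about the world's z in rad. In form: {"jaw": [jaw, ...], "delta_pos": [[dx, dy, dz], ...], "yaw": [yaw, ...]}. A call has 1 to 10 rows; each row shifts and turns the commanded pose from where the row before left it; what a row does not reach is not made up. A row lasts 1/12 s, in which the tool goes at most 41.7 mm and 7.16 degrees, less where a joint would pass 70% of its speed; a pose out of reach is approached as far as the arm can. A call with a gripper value outside its range is refused whole. The fingers move at their own pace and stop on an object; "force" is the grip in N (left out, the last holds). Time passes only in rows, so rows that do not move let the fingers close. It gives the time, the measured TCP pose, the force, the opening and the grip force at its end, in the units of the state.
- bot.get_obs(): the state, without advancing time (a new reading comes with each control period).
- camera(name): name is "side" or "top"; returns the picture (480x640x3 uint8, red, green, blue); there is no depth.
- camera_model(name): a dict with "fx", "fy", "cx", "cy" (pixels), "k1" (the pictures are not rectified: a ray, as slopes to the right and down, at radius r is drawn at 1 + k1 r^2 times it, then the intrinsics apply), "R" (3x3) and "t" (3): a world point X has camera coordinates R X + t. Camera axes: x right, y down, z forward; pixel columns grow to the right and rows downward; lengths in m; the calibration is good to about 2 mm. A picture is of the moment at which its call begins. camera_model takes no time and is no camera call.
- bot.job_done(): hands the job in; it is judged then, once.
Trained networks look in the newest picture that a camera, given by its name, has taken for a name from the list of things; names that differ only in an ending like _2 or _b are one class to them, and where a whole thing is asked for, a point or a joint stands for the part that bears it (a point fixed in the world has none). Each returns a list of dicts, best first, with "confidence" (0 to 1); they miss things now and then, are a little off and sometimes report something else, mostly with a low value. They report only what shows in the picture. A call takes as long as a camera call. They do not tell look-alikes from the thing itself.
- outline_of(camera, thing): "mask" (480x640 bool, what is visible of it) and "xy" ([column, row] in pixels, amid what is visible of it).
- pinpoint(camera, thing): "xy" ([column, row] in pixels: a listed point, or the origin of a listed thing).
The state is a dict: "time": time; "q": joint angles; "qd": joint speeds; "joint_efforts": joint torques, N m; "ee_pos": TCP position; "tcp_rot": TCP orientation; "wrist_force": force on the tool from outside, world axes, zero at the start; "torque": the same for the moment, N m; "opening": finger opening in m; "grasp_force": force on a finger pad.
Only numpy, scipy, OpenCV 4.12 (cv2) and the standard library are available. Lean on these libraries where they do the work, as an engineer would, in place of code of your own. Each camera call takes 0.05 s, during which the arm holds its last target. There are 200 camera calls.

## Working session

There is one attempt and no reset: what is moved stays moved. The work goes in short steps, Python scripts to look and compute and a tool call to move; the robot and the scene stay as the last step left them, time stands still between calls to the robot, and variables do not carry over. Pictures are saved under pics/ and viewed, at most 10 in all, crops included, and the job is handed in when it is done.

Besides the shell and the picture viewer there is one more tool, called after "Call:" as name([rows], argument=value, ...), one row to a line, values as JSON. move_arm: Moves the arm, as the interface text tells. Its arguments: {"type":"object","properties":{"jaw":{"type":"array"},"delta_pos":{"type":"array"},"yaw":{"type":"array"},"force":{"type":"number"}},"required":["jaw","delta_pos","yaw"]}

```bash
ls; mkdir -p pics; cat > h.py <<'E'
import numpy as np, cv2
from workcell import bot, camera, camera_model, outline_of, pinpoint
def ray(cam,xy):
    m=camera_model(cam);K=np.array([[m['fx'],0,m['cx']],[0,m['fy'],m['cy']],[0,0,1]])
    d=((xy[0]-m['cx'])/m['fx'],(xy[1]-m['cy'])/m['fy'])
    u=cv2.undistortPoints(np.array([[xy]],float),K,np.array([m['k1'],0,0,0.]))[0,0]
    R=np.array(m['R']);t=np.array(m['t'])
    return -R.T@t, R.T@np.array([u[0],u[1],1])
def at_z(cam,xy,z):
    o,d=ray(cam,xy); return o+d*(z-o[2])/d[2]
def tri(a,b,ca='top',cb='side'):
    A=np.zeros((3,3));v=np.zeros(3)
    for c,xy in((ca,a),(cb,b)):
        o,d=ray(c,xy);d=d/np.linalg.norm(d);P=np.eye(3)-np.outer(d,d);A+=P;v+=P@o
    X=np.linalg.solve(A,v)
    e=max(np.linalg.norm(np.cross(X-ray(c,xy)[0],ray(c,xy)[1]/np.linalg.norm(ray(c,xy)[1]))) for c,xy in((ca,a),(cb,b)))
    return X,e
def proj(cam,X):
    m=camera_model(cam);p=np.array(m['R'])@X+np.array(m['t']);s=p[:2]/p[2];s=s*(1+m['k1']*(s@s))
    return np.array([s[0]*m['fx']+m['cx'],s[1]*m['fy']+m['cy']])
E
python3 - <<'E'
from h import *
for c in('top','side'):
    im=camera(c);cv2.imwrite(f'pics/{c}0.png',im[:,:,::-1])
    o,d=ray(c,(320,240));print(c,o.round(3),d.round(3))
    for n in ['mat','plug','plug_go','plug_handle','ring','snap','square_box_in','oblong_box_in','lens','lens_glass','lens_focus','bell','dividers','clip','gauge_base']:
        r=pinpoint(c,n); print(c,n,[(np.round(q['xy'],1).tolist(),round(q['confidence'],2),at_z(c,q['xy'],0).round(3)[:2].tolist()) for q in r[:5]])
s=bot.get_obs();print(s['time'],s['ee_pos'],s['tcp_rot'],s['opening'])
E
```

```text
pics
top [0.406 0.076 1.283] [ 0.129 -0.004 -0.992]
top mat [([332.3, 249.5], 0.9, [0.547, 0.038])]
top plug [([338.9, 221.5], 0.88, [0.623, 0.021]), ([151.3, 308.4], 0.57, [0.387, 0.517])]
top plug_go [([354.3, 206.3], 0.77, [0.665, -0.021]), ([144.4, 271.3], 0.74, [0.485, 0.54])]
top plug_handle [([337.7, 222.4], 0.77, [0.62, 0.024]), ([147.5, 306.5], 0.63, [0.392, 0.527])]
top ring [([474.9, 346.8], 0.77, [0.295, -0.332]), ([372.3, 278.0], 0.6, [0.472, -0.068]), ([422.9, 326.9], 0.54, [0.345, -0.199])]
top snap [([289.9, 274.7], 0.75, [0.479, 0.151])]
top square_box_in [([461.6, 290.2], 0.71, [0.441, -0.302])]
top oblong_box_in [([466.8, 234.0], 0.72, [0.591, -0.321]), ([458.9, 288.3], 0.38, [0.446, -0.295])]
top lens [([236.0, 206.5], 0.87, [0.663, 0.3]), ([468.4, 229.2], 0.5, [0.604, -0.326])]
top lens_glass [([219.9, 190.2], 0.9, [0.708, 0.345])]
top lens_focus [([469.4, 230.0], 0.68, [0.602, -0.328]), ([219.6, 191.2], 0.16, [0.705, 0.346])]
top bell [([359.6, 160.3], 0.96, [0.793, -0.036]), ([351.2, 208.0], 0.51, [0.66, -0.012])]
top dividers [([214.8, 308.9], 0.96, [0.387, 0.
[... 760 characters left out ...]
, ([412.4, 212.7], 0.26, [0.442, -0.317])]
side square_box_in [([409.6, 215.7], 0.86, [0.442, -0.299])]
side oblong_box_in [([371.0, 190.7], 0.66, [0.606, -0.329])]
side lens [([229.9, 308.2], 0.89, [0.664, 0.316]), ([225.0, 267.6], 0.21, [0.774, 0.212])]
side lens_glass [([228.6, 263.7], 0.71, [0.775, 0.194])]
side lens_focus []
side bell [([269.7, 216.7], 0.82, [0.801, -0.033]), ([301.6, 190.9], 0.29, [0.792, -0.192])]
side dividers [([305.8, 365.7], 0.75, [0.387, 0.342])]
side clip [([247.8, 242.5], 0.59, [0.785, 0.094])]
side gauge_base [([298.2, 192.1], 0.75, [0.797, -0.181])]
1.6 [ 0.19056346 -0.51594052  0.24997816] [ 1.79998829e+02 -5.62908374e-04  2.02724181e+01] 0.08574529803689944
```

View pics/top0.png

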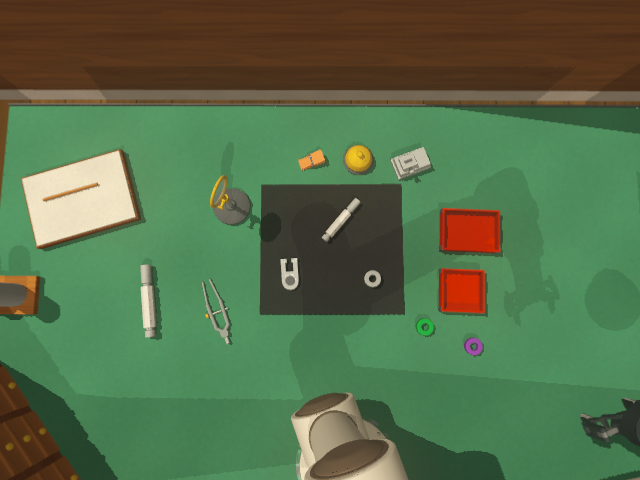

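View pics/side0.png

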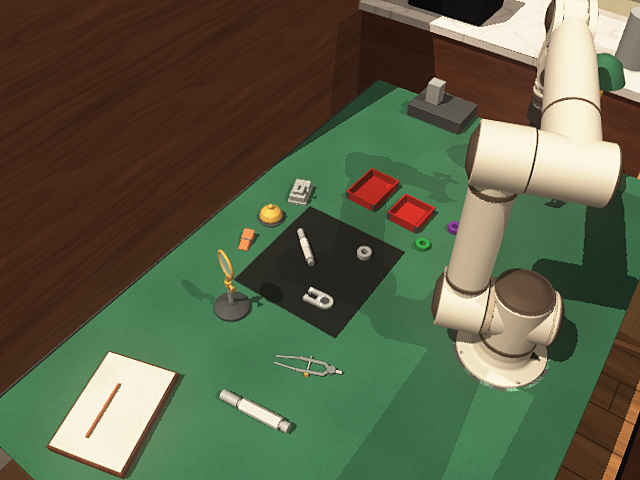

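The top view shows the three gauges on the mat: plug at (340,221), GO end at the upper right; snap (290,274), jaws up; ring (372,279). The boxes are at (470,231) and (462,291), the lens glass at (220,192) over its foot at (232,206). The other plug at (149,300) and the green and purple rings are look-alikes. Next I fit known shapes to the masks in both views.

```bash
cat > fit.py <<'E'
from h import *
from scipy.optimize import minimize
S=4
def cyl(x0,x1,r,zc,n=24):
    a=np.linspace(0,2*np.pi,n,False);return np.array([[x,r*np.cos(t),zc+r*np.sin(t)] for x in(x0,x1) for t in a])
def disc(x,y,r,z0,z1,n=32):
    a=np.linspace(0,2*np.pi,n,False);return np.array([[x+r*np.cos(t),y+r*np.sin(t),z] for z in(z0,z1) for t in a])
def box(x0,x1,y0,y1,z0,z1): return np.array([[x,y,z] for x in(x0,x1) for y in(y0,y1) for z in(z0,z1)])
bow=disc(-14,0,22,0,10);bow=bow[bow[:,0]<=-13.9]
M=dict(plug=[cyl(-40,40,11.4,11),cyl(-58,-40,10,11),cyl(40,82,10,11)],
 ring=[disc(0,0,22,0,18)],
 snap=[np.vstack([bow,box(-14,12,-22,22,0,10)]),box(12,46,-22,-10,0,10),box(12,46,10,22,0,10)],
 square_box_in=[box(-55,55,-55,55,-5,25)],oblong_box_in=[box(-55,55,-75,75,-5,25)])
def tf(P,p):
    c,s=np.cos(p[3]),np.sin(p[3]);P=P/1000
    return np.c_[p[0]+c*P[:,0]-s*P[:,1],p[1]+s*P[:,0]+c*P[:,1],p[2]+P[:,2]]
def sil(cam,name,p,win):
    x0,y0,x1,y1=win;im=np.zeros(((y1-y0)*S,(x1-x0)*S),np.uint8)
    for part in M[name]:
        q=np.array([proj(cam,X) for X in tf(part,p)])
        h=cv2.convexHull((((q-[x0,y0]+.5)*S-.5)*16).astype(np.int32));cv2.fillConvexPoly(im,h,255,shift=4)
    return cv2.resize(im,(x1-x0,y1-y0),interpolation=cv2.INTER_AREA)/255.
def fit(name,masks,p0,steps=(.004,.004,.004,.15)):
    W={}
    for c,m in masks.items():
        ys,xs=np.nonzero(m);W[c]=(max(xs.min()-8,0),max(ys.min()-8,0),xs.max()+9,ys.max()+9)
    def cost(p):
        return sum((cv2.GaussianBlur(sil(c,name,p,w)-m[w[1]:w[3],w[0]:w[2]],(0,0),1.)**2).sum()/m.sum() for c,m in masks.items() for w in [W[c]])
    best=None
    for _ in range(2):
        x=p0 if best is None else best.x
        sx=np.vstack([x]+[np.array(x)+np.eye(4)[i]*steps[i] for i in range(4)])
        best=minimize(cost,x,method='Nelder-Mead',options=dict(initial_simplex=sx,xatol=1e-5,fatol=1e-6,maxfev=400))
    return best.x,best.fun
def mask(cam,name,near,R=25):
    rs=[r for r in outline_of(cam,name) if np.linalg.norm(np.array(r['xy'])-near)<R]
    return rs[0]['mask'] if rs else None
E
cat > m1.py <<'E'
from fit import *
ims={c:camera(c) for c in('top','side')}
G=dict(plug=[.62,.022,.003,np.deg2rad(-45)],ring=[.47,-.066,.003,0],snap=[.479,.152,.003,0],square_box_in=[.441,-.30,.005,0],oblong_box_in=[.6,-.327,.005,0])
vis={c:ims[c][:,:,::-1].copy() for c in ims}
for n,p0 in G.items():
    ms={}
    for c in ims:
        m=mask(c,n,proj(c,np.array(p0[:3])))
        if n.endswith('_in') or m is None:
            k=proj(c,np.array(p0[:3])).round().astype(int)
            if n.endswith('_in'):
                h=cv2.cvtColor(ims[c],cv2.COLOR_RGB2HSV);b=(((h[...,0]<8)|(h[...,0]>172))&(h[...,1]>150)&(h[...,2]>60)).astype(np.uint8)
                _,L=cv2.connectedComponents(b);m=L==L[k[1],k[0]]
            else: print('no mask',n,c);continue
        ms[c]=m
    p,f=fit(n,ms,p0)
    print(n,p[:3].round(4),np.rad2deg(p[3]).round(1),round(f,3),[int(m.sum()) for m in ms.values()])
    for c,m in ms.items():
        cs,_=cv2.findContours((sil(c,n,p,(0,0,640,480))>.5).astype(np.uint8),0,1);cv2.drawContours(vis[c],cs,-1,(255,255,0),1)
# lens
for c in ims:
    h=cv2.cvtColor(ims[c],cv2.COLOR_RGB2HSV);k=(slice(170,220),slice(200,250)) if c=='top' else (slice(240,325),slice(205,255))
    b=((h[...,0]>12)&(h[...,0]<32)&(h[...,1]>140)&(h[...,2]>90));bb=np.zeros_like(b);bb[k]=b[k];np.save(f'brass_{c}.npy',bb)
    print(c,'brass',bb.sum(),[(np.nonzero(bb)[i].min(),np.nonzero(bb)[i].max()) for i in(1,0)])
    for n in('lens','lens_glass'):
        for r in outline_of(c,n)[:2]:
            ys,xs=np.nonzero(r['mask']);print(c,n,round(r['confidence'],2),len(xs),xs.min(),xs.max(),ys.min(),ys.max(),xs.mean().round(1),ys.mean().round(1))
P=lambda n:{c:[q['xy'] for q in pinpoint(c,n)][:1] for c in ims}
for n in('lens','lens_glass','bell','gauge_base','clip'):
    a=P(n)
    if a['top'] and a['side']: X,e=tri(a['top'][0],a['side'][0]);print(n,X.round(4),round(e,4))
t=cv2.resize(vis['top'][170:350,200:520],None,fx=2.5,fy=2.5,interpolation=cv2.INTER_CUBIC);cv2.imwrite('pics/t1.png',t)
s=cv2.resize(vis['side'][165:345,200:470],None,fx=2.9,fy=2.9,interpolation=cv2.INTER_CUBIC);cv2.imwrite('pics/s1.png',s)
E
python3 m1.py
```

```text
Traceback (most recent call last):
  File "m1.py", line 16, in <module>
    p,f=fit(n,ms,p0)
        ~~~^^^^^^^^^
  File "fit.py", line 33, in fit
    best=minimize(cost,x,method='Nelder-Mead',options=dict(initial_simplex=sx,xatol=1e-5,fatol=1e-6,maxfev=400))
  File "fit.py", line 28, in cost
    return sum((cv2.GaussianBlur(sil(c,name,p,w)-m[w[1]:w[3],w[0]:w[2]],(0,0),1.)**2).sum()/m.sum() for c,m in masks.items() for w in [W[c]])
  File "fit.py", line 28, in <genexpr>
    return sum((cv2.GaussianBlur(sil(c,name,p,w)-m[w[1]:w[3],w[0]:w[2]],(0,0),1.)**2).sum()/m.sum() for c,m in masks.items() for w in [W[c]])
                                 ~~~^^^^^^^^^^^^
  File "fit.py", line 20, in sil
    q=np.array([proj(cam,X) for X in tf(part,p)])
                ~~~~^^^^^^^
  File "h.py", line 19, in proj
    m=camera_model(cam);p=np.array(m['R'])@X+np.array(m['t']);s=p[:2]/p[2];s=s*(1+m['k1']*(s@s))
ValueError: time passes only in moves, steps and waits
```

```bash
sed -i 's/^from workcell.*/from workcell import bot, camera, outline_of, pinpoint\nimport workcell, functools\ncamera_model=functools.lru_cache(None)(workcell.camera_model)/' h.py
python3 m1.py
```

```text
plug [0.6167 0.0245 0.003 ] -39.4 0.02 [413, 286]
ring [ 0.4715 -0.0677  0.0009] 0.6 0.643 [113, 182]
snap [0.4758 0.1512 0.0029] 5.1 0.054 [391, 426]
square_box_in [ 0.4404 -0.2973  0.0057] -1.5 0.042 [1935, 1071]
oblong_box_in [ 0.5989 -0.3235  0.0059] -2.2 0.04 [2507, 1278]
top brass 244 [(np.int64(210), np.int64(228)), (np.int64(175), np.int64(209))]
top lens 0.95 1295 210 249 176 224 228.7 202.4
top lens_glass 0.57 1359 210 249 175 224 228.9 202.5
side brass 252 [(np.int64(217), np.int64(251)), (np.int64(240), np.int64(291))]
side lens 0.98 1173 214 249 251 321 229.9 296.8
side lens_glass 0.9 1257 214 250 250 322 230.1 295.4
lens [ 0.6646  0.3074 -0.0059] 0.0025
lens_glass [0.6573 0.3153 0.1754] 0.0004
bell [ 0.7941 -0.0293  0.0049] 0.0033
gauge_base [ 0.7769 -0.1681  0.0238] 0.0008
clip [0.7772 0.0967 0.027 ] 0.0014
```

View pics/t1.png

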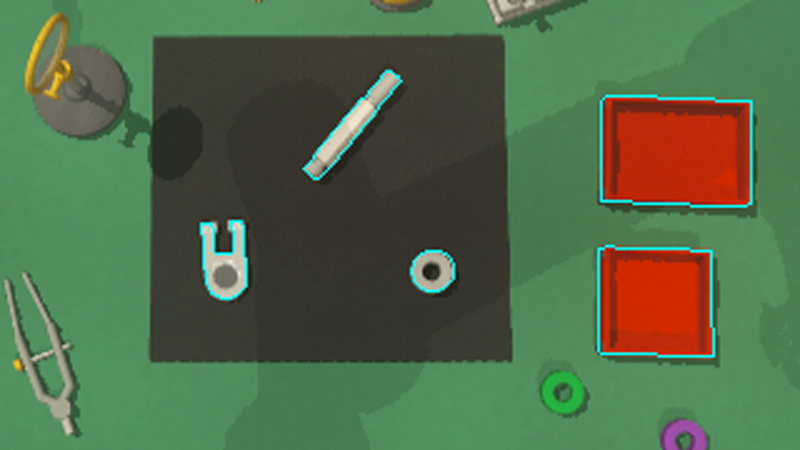

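View pics/s1.png

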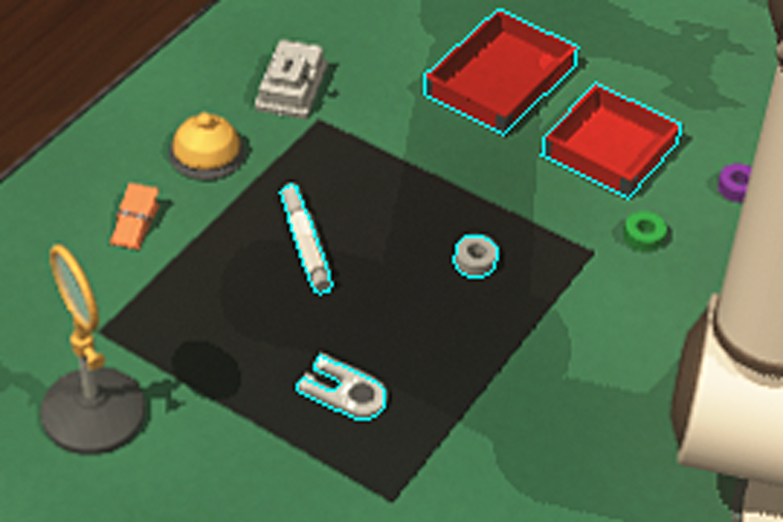

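The fitted outlines lie on all three gauges and both boxes in both views, at heights that match the mat (3 mm) and the box floors (5 mm). Now to the ring.

Call:
move_arm([
  [0.0187,0.0299,0],
  [0.0187,0.0299,0],
  [0.0187,0.0299,0],
  [0.0187,0.0299,0],
  [0.0187,0.0299,0],
  [0.0187,0.0299,0],
  [0.0187,0.0299,0],
  [0.0187,0.0299,0],
  [0.0187,0.0299,0],
  [0.0187,0.0299,0],
], jaw=[0,0,0,0,0,0,0,0,0,0], yaw=[-0.038,-0.038,-0.038,-0.038,-0.038,-0.038,-0.038,-0.038,-0.038,-0.038], force=50)

```text
time: 3.93
ee_pos: [0.3781, -0.2153, 0.2502]
tcp_rot: [180.0, -0.0, -1.6]
wrist_force: [0.1, -0.4, -0.6]
opening: 0.0854
grasp_force: 0.0
```

Call:
move_arm([
  [0.0187,0.0299,0],
  [0.0187,0.0299,0],
  [0.0187,0.0299,0],
  [0.0187,0.0299,0],
  [0.0187,0.0299,0],
  [0,0,-0.035],
  [0,0,-0.035],
  [0,0,-0.03],
  [0,0,0],
], jaw=[0,0,0,0,0,0,0,0,0], yaw=[0,0,0,0,0,0,0,0,0])

```text
time: 4.68
ee_pos: [0.4685, -0.0667, 0.1442]
tcp_rot: [-179.9, 0.5, -1.5]
wrist_force: [-0.1, 0.4, -0.1]
opening: 0.0854
grasp_force: 0.0
```

Call:
move_arm([
  [0,0,-0.03],
  [0,0,-0.03],
  [0,0,-0.03],
  [0,0,-0.02],
  [0,0,0],
  [0,0,0],
  [0,0,0],
], jaw=[0,0,0,0,0,0,0], yaw=[0,0,0,0,0,0,0])

```text
time: 5.27
ee_pos: [0.4723, -0.0677, 0.0425]
tcp_rot: [180.0, -0.2, -1.5]
wrist_force: [0.2, 1.1, -0.1]
opening: 0.0855
grasp_force: 0.0
```

```bash
cat > lens.py <<'E'
from fit import *
B={c:np.load(f'brass_{c}.npy') for c in('top','side')}
B['side'][:, 244:]=False; B['side'][:248]=False   # clip removed
W={'top':(200,165,260,235),'side':(205,235,260,330)}
a=np.linspace(0,2*np.pi,48,False)
def ringsil(c,p):
    x0,y0,x1,y1=W[c];im=np.zeros(((y1-y0)*S,(x1-x0)*S),np.uint8)
    u=np.array([-np.sin(p[3]),np.cos(p[3]),0]);n=np.array([np.cos(p[3]),np.sin(p[3]),0])
    q={}
    for r in(.041,.035):
        for w in(-.004,.004):
            q[r,w]=[proj(c,np.array(p[:3])+n*w+r*(np.cos(t)*u+np.sin(t)*np.array([0,0,1]))) for t in a]
    for k in range(48):
        j=(k+1)%48
        h=cv2.convexHull((((np.array([q[e][i] for e in q for i in(k,j)])-[x0,y0]+.5)*S-.5)*16).astype(np.int32))
        cv2.fillConvexPoly(im,h,255,shift=4)
    return cv2.resize(im,(x1-x0,y1-y0),interpolation=cv2.INTER_AREA)/255.
def cost(p,cs=('top','side')):
    return sum((cv2.GaussianBlur(ringsil(c,p)-B[c][W[c][1]:W[c][3],W[c][0]:W[c][2]],(0,0),1.)**2).sum()/B[c].sum() for c in cs)
for cs in(('top','side'),('top',),('side',)):
  best=None
  for y in(40,65,90):
    x0=np.array([.657,.315,.18,np.deg2rad(y)])
    r=minimize(cost,x0,args=(cs,),method='Nelder-Mead',options=dict(initial_simplex=np.vstack([x0]+[x0+np.eye(4)[i]*[.005,.005,.005,.2][i] for i in range(4)]),xatol=1e-5,fatol=1e-6,maxfev=300))
    if best is None or r.fun<best.fun:best=r
  p=best.x;print(cs,p[:3].round(4),np.rad2deg(p[3]).round(1),best.fun.round(3))
for c in B: print(c,[( (np.nonzero(B[c])[i].min(),np.nonzero(B[c])[i].max())) for i in(1,0)])
M['foot']=[disc(0,0,50,0,12)]
for c in B:
    m=mask(c,'lens',proj(c,np.array([.66,.31,.05])),60);ys,xs=np.nonzero(m)
    print(c,[cv2.circle and (r,xs[ys==r].min(),xs[ys==r].max()) for r in range(ys.max()-26,ys.max()+1,4)], proj(c,np.array([.66,.31,.012])))
E
python3 lens.py
```

```text
('top', 'side') [0.663  0.3105 0.1754] 69.3 0.82
('top',) [0.6607 0.3091 0.1818] 70.0 0.356
('side',) [0.6283 0.3329 0.1831] 41.3 0.354
top [(np.int64(210), np.int64(228)), (np.int64(175), np.int64(209))]
side [(np.int64(217), np.int64(240)), (np.int64(249), np.int64(291))]
top [(198, np.int64(211), np.int64(248)), (202, np.int64(210), np.int64(249)), (206, np.int64(211), np.int64(249)), (210, np.int64(214), np.int64(248)), (214, np.int64(215), np.int64(247)), (218, np.int64(218), np.int64(243)), (222, np.int64(223), np.int64(238))] [231.40224851 206.53547745]
side [(295, np.int64(219), np.int64(242)), (299, np.int64(216), np.int64(246)), (303, np.int64(215), np.int64(248)), (307, np.int64(214), np.int64(249)), (311, np.int64(215), np.int64(248)), (315, np.int64(217), np.int64(246)), (319, np.int64(222), np.int64(242))] [232.04011935 304.85843667]
```

Call:
move_arm([
  [0,0,-0.009],
  [0,0,-0.009],
  [0,0,0],
  [0,0,0],
  [0,0,0],
  [0,0,0],
  [0,0,0],
  [0,0,0],
  [0,0,0],
  [0,0,0],
], jaw=[0,0,0,0,1,1,1,1,1,1], yaw=[0,0,0,0,0,0,0,0,0,0])

```text
time: 6.2
ee_pos: [0.4713, -0.0675, 0.0227]
tcp_rot: [180.0, -0.0, -1.5]
wrist_force: [-1.5, -0.8, 5.9]
opening: 0.0419
grasp_force: 51.0
```

Call:
move_arm([
  [0,0,0],
  [0,0,0],
], jaw=[1,1], yaw=[0,0])

```text
time: 6.37
ee_pos: [0.4713, -0.0675, 0.0226]
tcp_rot: [180.0, -0.0, -1.5]
wrist_force: [-1.3, 0.6, 5.8]
opening: 0.0418
grasp_force: 51.0
```

Call:
move_arm([
  [0,0,0.015],
  [0,0,0.025],
  [0,0,0.03],
  [0,0,0.03],
  [0,0,0],
  [0,0,0],
], jaw=[1,1,1,1,1,1], yaw=[0,0,0,0,0,0])

```text
time: 6.87
ee_pos: [0.472, -0.0676, 0.1235]
tcp_rot: [180.0, -0.2, -1.5]
wrist_force: [0.1, -0.2, -2.4]
opening: 0.0415
grasp_force: 51.2
```

```bash
python3 - <<'E'
from h import *
im=camera('side');cv2.imwrite('pics/grip1.png',cv2.resize(im[120:300,260:480,::-1],None,fx=3,fy=3,interpolation=cv2.INTER_CUBIC))
s=bot.get_obs();print({k:np.round(s[k],4) for k in('time','ee_pos','wrist_force','opening','grasp_force')})
E
```

```text
{'time': np.float64(6.9167), 'ee_pos': array([ 0.4712, -0.0674,  0.1219]), 'wrist_force': array([-0.1191, -0.0305, -1.5688]), 'opening': np.float64(0.0416), 'grasp_force': np.float64(51.1407)}
```

View pics/grip1.png

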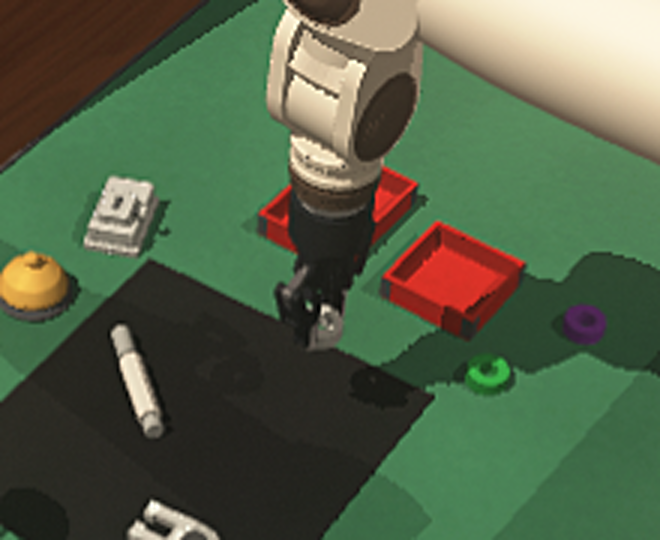

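The crop shows the ring held between the fingertips at about (328,327). It is too coarse to judge tilt, so I zoom in.

```bash
python3 - <<'E'
from h import *
im=camera('side');a=cv2.resize(im[195:245,340:390,::-1],None,fx=8,fy=8,interpolation=cv2.INTER_CUBIC)
im=camera('top');p=proj('top',np.array([.4712,-.0674,.12])).astype(int);b=cv2.resize(im[p[1]-25:p[1]+25,p[0]-25:p[0]+25,::-1],None,fx=8,fy=8,interpolation=cv2.INTER_CUBIC)
cv2.imwrite('pics/grip2.png',np.hstack([a,b]));print(p,proj('side',np.array([.4712,-.0674,.11])),proj('side',np.array([.4712,-.0674,.092])))
E
```

```text
[377 275] [365.97045861 229.34995105] [365.52624052 233.75758631]
```

View pics/grip2.png

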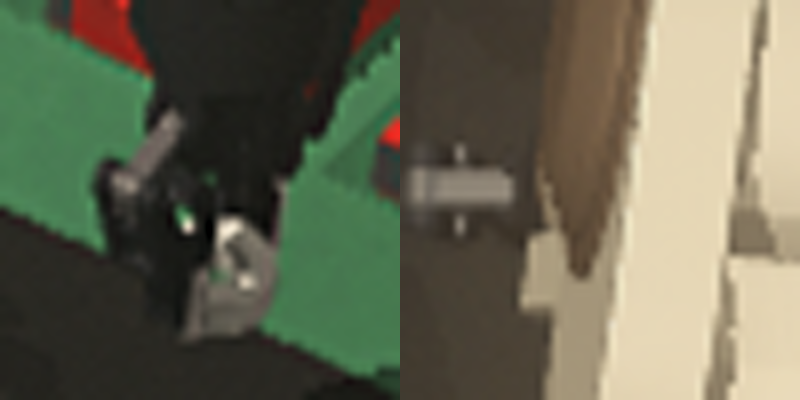

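The ring's edges are where a level ring's would be, so it is held flat. On to the square box.

Call:
move_arm([
  [-0.0044,-0.0329,0],
  [-0.0044,-0.0329,0],
  [-0.0044,-0.0329,0],
  [-0.0044,-0.0329,0],
  [-0.0044,-0.0329,0],
  [-0.0044,-0.0329,0],
  [-0.0043,-0.0325,0],
  [0,0,0],
  [0,0,0],
], jaw=[1,1,1,1,1,1,1,1,1], yaw=[0,0,0,0,0,0,0,0,0])

```text
time: 7.77
ee_pos: [0.4392, -0.2983, 0.1202]
tcp_rot: [-179.9, 0.1, -1.7]
wrist_force: [-1.1, 0.3, -0.7]
opening: 0.0418
grasp_force: 51.3
```

Call:
move_arm([
  [0,0,-0.03],
  [0,0,-0.03],
  [0,0,-0.022],
  [0,0,0],
  [0,0,0],
  [0,0,-0.006],
  [0,0,-0.005],
  [0,0,-0.002],
  [0,0,0],
  [0,0,0],
], jaw=[1,1,1,1,1,1,1,1,1,1], yaw=[0,0,0,0,0,0,0,0,0,0])

```text
time: 8.6
ee_pos: [0.4405, -0.2974, 0.0274]
tcp_rot: [180.0, -0.0, -1.5]
wrist_force: [0.1, -1.1, -1.3]
opening: 0.0419
grasp_force: 51.4
```

Not in contact yet. I'll lower it in small steps.

Call:
move_arm([
  [0,0,-0.001],
  [0,0,-0.0005],
  [0,0,-0.0005],
  [0,0,0],
  [0,0,0],
  [0,0,0],
], jaw=[1,1,1,1,1,1], yaw=[0,0,0,0,0,0])

```text
time: 9.1
ee_pos: [0.4404, -0.2973, 0.025]
tcp_rot: [-180.0, -0.0, -1.5]
wrist_force: [0.4, -0.6, -2.1]
opening: 0.0414
grasp_force: 51.4
```

Call:
move_arm([
  [0,0,-0.0007],
  [0,0,-0.0007],
  [0,0,0],
  [0,0,0],
  [0,0,0],
], jaw=[1,1,1,1,1], yaw=[0,0,0,0,0])

```text
time: 9.52
ee_pos: [0.4404, -0.2974, 0.0247]
tcp_rot: [180.0, -0.0, -1.5]
wrist_force: [-3.2, 2.3, 9.3]
opening: 0.0418
grasp_force: 52.3
```

Contact at 9 N. Open to about 54 mm and rise.

Call:
move_arm([
  [0,0,0],
  [0,0,0],
  [0,0,0],
  [0,0,0],
  [0,0,0],
  [0,0,0],
], jaw=[0.5,0.42,0.37,0.37,0.37,0.37], yaw=[0,0,0,0,0,0])

```text
time: 10.02
ee_pos: [0.4403, -0.2973, 0.0234]
tcp_rot: [-180.0, 0.0, -1.5]
wrist_force: [0.1, 0.1, -0.2]
opening: 0.0537
grasp_force: 0.0
```

Call:
move_arm([
  [0,0,0.01],
  [0,0,0.02],
  [0,0,0.04],
  [0,0,0.04],
  [0,0,0.02],
  [0,0,0],
], jaw=[0.37,0.37,0.37,0.37,0.37,0.37], yaw=[0,0,0,0,0,0])

```text
time: 10.52
ee_pos: [0.4421, -0.2985, 0.1601]
tcp_rot: [179.7, -0.4, -1.5]
wrist_force: [1.5, -0.1, 0.5]
opening: 0.0539
grasp_force: 0.0
```

Call:
move_arm([
  [0.00295,0.0374,0],
  [0.00295,0.0374,0],
  [0.00295,0.0374,0],
  [0.00295,0.0374,0],
  [0.00295,0.0374,0],
  [0.00295,0.0374,0],
  [0.00295,0.0374,0],
  [0.00295,0.0374,0],
  [0.00295,0.0374,0],
  [0.00295,0.0374,0],
], jaw=[0.37,0,0,0,0,0,0,0,0,0], yaw=[0.0115,0.0115,0.0115,0.0115,0.0115,0.0115,0.0115,0.0115,0.0115,0.0115])

```text
time: 11.35
ee_pos: [0.4714, 0.0607, 0.154]
tcp_rot: [-179.2, -0.0, 7.0]
wrist_force: [0.2, 0.6, -0.7]
opening: 0.0856
grasp_force: 0.0
```

Call:
move_arm([
  [0.00295,0.0374,0],
  [0.00295,0.0371,0],
  [0,0,0],
  [0,0,0],
  [0,0,-0.03],
  [0,0,-0.03],
  [0,0,-0.03],
  [0,0,-0.0236],
  [0,0,0],
  [0,0,0],
], jaw=[0,0,0,0,0,0,0,0,0,0], yaw=[0,0,0,0,0,0,0,0,0,0])

```text
time: 12.18
ee_pos: [0.483, 0.0923, 0.0397]
tcp_rot: [-177.5, 0.2, 9.5]
wrist_force: [0.1, -0.2, -0.2]
opening: 0.0854
grasp_force: 0.0
```

```bash
python3 - <<'E'
from fit import *
ims={c:camera(c) for c in('top','side')}
for c in ims:
    m=mask(c,'ring',proj(c,np.array([.44,-.297,.01])),25)
    print(c,None if m is None else m.sum())
    if m is not None:
        p,f=fit('ring',{c:m},[.44,-.297,.005,0],(.004,.004,1e-6,1e-6));print(p[:3].round(4),f)
s=bot.get_obs();print(s['time'],np.round(s['ee_pos'],4))
m=mask('side','snap',proj('side',np.array([.4758,.1512,.003])));print(m is not None and m.sum())
E
```

```text
top 207
[ 0.4392 -0.2971  0.005 ] 0.11941634611931896
side 151
[ 0.4384 -0.2986  0.005 ] 0.012626141226366952
12.3833 [0.485  0.093  0.0421]
401
```

```bash
python3 - <<'E'
from h import *
s=bot.get_obs();print({k:np.round(v,3) for k,v in s.items()})
E
```

```text
{'time': np.float64(12.433), 'q': array([  9.529,  -1.553, -19.757,  71.67 ,   2.483, 179.944]), 'qd': array([ 0.13 ,  0.268, -0.381, -0.293,  0.006, -0.016]), 'joint_efforts': array([-8.0000e-02, -4.3734e+01,  4.5469e+01,  2.0000e-02,  1.3600e-01,
        0.0000e+00]), 'ee_pos': array([0.485, 0.093, 0.042]), 'tcp_rot': array([-1.77517e+02, -1.28000e-01,  9.58500e+00]), 'wrist_force': array([ 0.108, -0.571,  0.569]), 'torque': array([-0.023,  0.014, -0.027]), 'grasp_force': np.float64(0.0), 'opening': np.float64(0.086)}
```

Call:
move_arm([
  [0,0,0.02],
  [0,0,0.02],
  [0,0,0],
], jaw=[0,0,0], yaw=[0,0,0])

```text
time: 12.68
ee_pos: [0.4859, 0.0934, 0.0847]
tcp_rot: [-177.5, -0.3, 9.6]
wrist_force: [0.9, -0.2, 0.6]
opening: 0.0856
grasp_force: 0.0
```

```bash
python3 - <<'E'
from h import *
s=bot.get_obs();print({k:np.round(v,3) for k,v in s.items()})
E
```

```text
{'time': np.float64(12.683), 'q': array([  9.544,  -2.839, -16.171,  76.339,   2.488, 179.943]), 'qd': array([ 0.029,  0.947, -2.656, -3.42 , -0.097, -0.026]), 'joint_efforts': array([-1.1000e-02, -4.1082e+01,  4.3849e+01,  1.2070e+00,  1.3000e-01,
        0.0000e+00]), 'ee_pos': array([0.486, 0.093, 0.085]), 'tcp_rot': array([-177.513,   -0.332,    9.6  ]), 'wrist_force': array([ 0.908, -0.176,  0.593]), 'torque': array([-0.029, -0.014, -0.031]), 'grasp_force': np.float64(0.0), 'opening': np.float64(0.086)}
```

The last joint hit its 180° limit (yaw = q1 − q6 + 180), so I take the equivalent grasp half a turn round, at yaw 185°.

Call:
move_arm([
  [0,0,0.01],
  [0,0,0.01],
  [0,0,0],
  [0,0,0],
  [0,0,0],
  [0,0,0],
  [0,0,0],
  [0,0,0],
  [0,0,0],
  [0,0,0],
], jaw=[0,0,0,0,0,0,0,0,0,0], yaw=[0.12,0.12,0.12,0.12,0.12,0.12,0.12,0.12,0.12,0.12])

```text
time: 13.52
ee_pos: [0.4842, 0.0931, 0.1007]
tcp_rot: [-177.6, 0.0, 78.7]
wrist_force: [0.7, 0.2, 0.2]
opening: 0.0853
grasp_force: 0.0
```

Call:
move_arm([
  [0,0,0],
  [0,0,0],
  [0,0,0],
  [0,0,0],
  [0,0,0],
  [0,0,0],
  [0,0,0],
  [0,0,0],
  [0,0,0],
  [0,0,0],
], jaw=[0,0,0,0,0,0,0,0,0,0], yaw=[0.12,0.12,0.12,0.12,0.12,0.12,0.12,0.12,0.12,0.12])

```text
time: 14.35
ee_pos: [0.4842, 0.0932, 0.1007]
tcp_rot: [-177.6, 0.1, 147.5]
wrist_force: [0.7, 0.3, -1.1]
opening: 0.085
grasp_force: 0.0
```

Call:
move_arm([
  [0,0,0],
  [0,0,0],
  [0,0,0],
  [0,0,0],
  [0,0,0],
  [0,0,0],
  [0,0,0],
  [0,0,0],
], jaw=[0,0,0,0,0,0,0,0], yaw=[0.12,0.12,0.12,0.12,0.12,0,0,0])

```text
time: 15.02
ee_pos: [0.484, 0.0931, 0.1003]
tcp_rot: [-177.5, 0.1, -178.7]
wrist_force: [0.8, 0.0, -0.2]
opening: 0.0854
grasp_force: 0.0
```

Call:
move_arm([
  [-0.004,0.029,0],
  [-0.0042,0.0291,0],
  [0,0,0],
  [0,0,0],
  [0,0,-0.03],
  [0,0,-0.03],
  [0,0,0],
  [0,0,0],
  [0,0,0],
], jaw=[0,0,0,0,0,0,0,0,0], yaw=[0.033,0.033,0,0,0,0,0,0,0])

```text
time: 15.77
ee_pos: [0.4762, 0.1509, 0.0414]
tcp_rot: [-177.5, 0.1, -174.8]
wrist_force: [-0.5, 0.0, 0.7]
opening: 0.0851
grasp_force: 0.0
```

```bash
python3 - <<'E'
from fit import *
im=camera('side');s=bot.get_obs();print(np.round(s['ee_pos'],4),np.round(s['tcp_rot'],2),np.round(s['q'],1))
camera('top')
for c in('side','top'):
    m=mask(c,'snap',proj(c,np.array([.4758,.1512,.003])))
    if m is not None:
        p,f=fit('snap',{c:m},[.4758,.1512,.003,.089],(.004,.004,1e-6,.1));print(c,m.sum(),p[:2].round(4),np.rad2deg(p[3]).round(1),f.round(3))
E
```

```text
[0.4766 0.1511 0.0419] [-1.7754e+02  1.5000e-01 -1.7480e+02] [ 18.9  -0.1 -18.4  72.2  -2.4  13.7]
side 240 [0.4739 0.1507] 1.7 0.325
```

Call:
move_arm([
  [-0.0008,0,-0.01],
  [0,0,-0.01],
  [0,0,0],
  [0,0,0],
  [0,0,0],
  [0,0,0],
  [0,0,0],
  [0,0,0],
  [0,0,0],
  [0,0,0],
], jaw=[0,0,0,0,1,1,1,1,1,1], yaw=[0,0,0,0,0,0,0,0,0,0])

```text
time: 16.8
ee_pos: [0.4755, 0.1519, 0.0211]
tcp_rot: [-177.6, 0.1, -174.7]
wrist_force: [-1.3, 2.6, 5.9]
opening: 0.0423
grasp_force: 54.1
```

Call:
move_arm([
  [0,0,0],
  [0,0,0],
], jaw=[1,1], yaw=[0,0])

```text
time: 16.97
ee_pos: [0.4755, 0.1519, 0.021]
tcp_rot: [-177.6, 0.1, -174.7]
wrist_force: [-1.0, 2.0, 6.3]
opening: 0.0425
grasp_force: 54.1
```

Call:
move_arm([
  [0,0,0.015],
  [0,0,0.025],
  [0,0,0.03],
  [0,0,0.03],
  [0,0,0],
  [0,0,0],
], jaw=[1,1,1,1,1,1], yaw=[0,0,0,0,0,0], force=60)

```text
time: 17.47
ee_pos: [0.4758, 0.1515, 0.1215]
tcp_rot: [-177.5, 0.2, -174.7]
wrist_force: [-0.2, -0.3, -1.8]
opening: 0.0424
grasp_force: 61.5
```

Call:
move_arm([
  [0.0084,-0.0339,0],
  [0.0084,-0.0339,0],
  [0.0084,-0.0339,0],
  [0.0084,-0.0339,0],
  [0.0084,-0.0339,0],
  [0.0084,-0.0339,0],
  [0.0084,-0.0339,0],
  [0.0084,-0.0339,0],
  [0.0084,-0.0339,0],
  [0.0084,-0.0339,0],
], jaw=[1,1,1,1,1,1,1,1,1,1], yaw=[-0.0127,-0.0127,-0.0127,-0.0127,-0.0127,-0.0127,-0.0127,-0.0127,-0.0127,-0.0127])

```text
time: 18.3
ee_pos: [0.5582, -0.1895, 0.1181]
tcp_rot: [-177.5, -0.1, 177.9]
wrist_force: [1.2, 1.0, -1.6]
opening: 0.0419
grasp_force: 61.5
```

Call:
move_arm([
  [0.0085,-0.0339,0],
  [0.0085,-0.0339,0],
  [0.0085,-0.0339,0],
  [0.0085,-0.0339,0],
  [0,0,0],
  [0,0,0],
  [0,0,0],
], jaw=[1,1,1,1,1,1,1], yaw=[0,0,0,0,0,0,0])

```text
time: 18.88
ee_pos: [0.5922, -0.3231, 0.1181]
tcp_rot: [-177.6, -0.1, 178.0]
wrist_force: [0.6, 0.9, -1.9]
opening: 0.0423
grasp_force: 61.7
```

```bash
python3 - <<'E'
from fit import *
s=bot.get_obs();print(np.round(s['ee_pos'],4),np.round(s['tcp_rot'],2),s['opening'],s['wrist_force'])
a=camera('side');b=camera('top')
p=proj('side',np.array([.594,-.323,.11])).astype(int);A=a[p[1]-25:p[1]+25,p[0]-25:p[0]+25]
p=proj('top',np.array([.594,-.323,.11])).astype(int);B=b[p[1]-25:p[1]+25,p[0]-25:p[0]+25]
cv2.imwrite('pics/snap1.png',cv2.resize(np.hstack([A,B])[:,:,::-1],None,fx=8,fy=8,interpolation=cv2.INTER_CUBIC))
for c in('side','top'):
    m=mask(c,'snap',proj(c,np.array([.594,-.323,.10])))
    if m is not None:
        p,f=fit('snap',{c:m},[.594,-.323,.103,-.04],(.004,.004,1e-6,.1));print(c,m.sum(),p[:2].round(4),np.rad2deg(p[3]).round(1),f.round(3))
E
```

```text
[ 0.5922 -0.3231  0.1181] [-1.7760e+02 -1.2000e-01  1.7797e+02] 0.04227891572737447 [ 0.63544555  0.87638538 -1.94686795]
side 128 [ 0.5891 -0.3202] -4.9 0.66
top 180 [ 0.5897 -0.3207] -6.1 1.469
```

View pics/snap1.png

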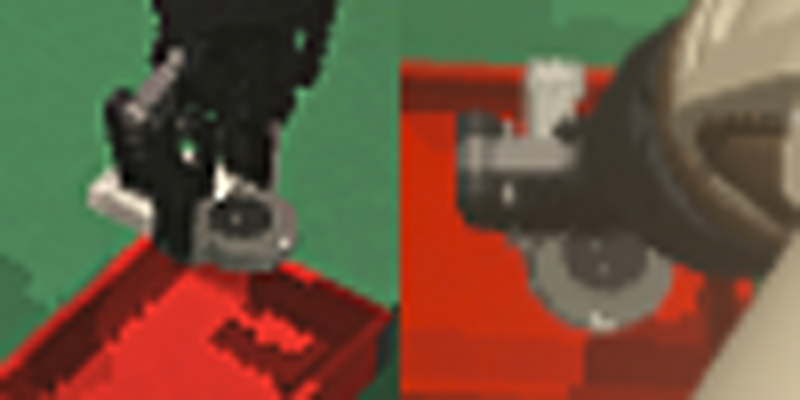

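The snap is held level across its sides, bow towards the robot, over the box. Lowering.

Call:
move_arm([
  [0.001,0,-0.03],
  [0,0,-0.03],
  [0,0,-0.02],
  [0,0,-0.008],
  [0,0,-0.004],
  [0,0,-0.002],
  [0,0,-0.001],
  [0,0,0],
  [0,0,0],
  [0,0,0],
], jaw=[1,1,1,1,1,1,1,1,1,1], yaw=[0,0,0,0,0,0,0,0,0,0])

```text
time: 19.92
ee_pos: [0.5943, -0.3237, 0.0261]
tcp_rot: [-177.5, 0.1, 178.0]
wrist_force: [0.6, -0.0, -1.1]
opening: 0.0419
grasp_force: 61.7
```

Call:
move_arm([
  [0,0,-0.001],
  [0,0,-0.001],
  [0,0,-0.0005],
  [0,0,0],
  [0,0,0],
  [0,0,0],
], jaw=[1,1,1,1,1,1], yaw=[0,0,0,0,0,0])

```text
time: 20.42
ee_pos: [0.5941, -0.3235, 0.0232]
tcp_rot: [-177.5, 0.1, 178.0]
wrist_force: [-1.9, 0.2, 4.7]
opening: 0.0423
grasp_force: 65.7
```

Call:
move_arm([
  [0,0,0],
  [0,0,0],
  [0,0,0],
  [0,0,0],
  [0,0,0],
  [0,0,0],
], jaw=[0.5,0.42,0.35,0.3,0.3,0.3], yaw=[0,0,0,0,0,0])

```text
time: 20.92
ee_pos: [0.5938, -0.3233, 0.0222]
tcp_rot: [-177.5, 0.0, 178.0]
wrist_force: [0.5, -0.4, 0.3]
opening: 0.0599
grasp_force: 0.0
```

Call:
move_arm([
  [0,0,0.01],
  [0,0,0.02],
  [0,0,0.04],
  [0,0,0.04],
  [0,0,0.02],
  [0,0,0],
], jaw=[0.3,0.3,0.3,0.3,0.3,0.3], yaw=[0,0,0,0,0,0])

```text
time: 21.42
ee_pos: [0.5957, -0.3244, 0.1601]
tcp_rot: [-177.3, 0.5, 178.0]
wrist_force: [0.9, 0.2, 0.6]
opening: 0.0597
grasp_force: 0.0
```

Call:
move_arm([
  [0.0032,0.034,0],
  [0.0032,0.034,0],
  [0.0032,0.034,0],
  [0.0032,0.034,0],
  [0.0032,0.034,0],
  [0.0032,0.034,0],
  [0.0032,0.034,0],
  [0.0032,0.034,0],
  [0.0032,0.034,0],
  [0.0032,0.034,0],
], jaw=[0.3,0,0,0,0,0,0,0,0,0], yaw=[-0.0653,-0.0653,-0.0653,-0.0653,-0.0653,-0.0653,-0.0653,-0.0653,-0.0653,-0.0653])

```text
time: 22.25
ee_pos: [0.6257, 0.0182, 0.1528]
tcp_rot: [-177.5, 0.0, 140.4]
wrist_force: [-0.0, -1.0, -0.3]
opening: 0.0852
grasp_force: 0.0
```

Call:
move_arm([
  [0,0,0],
  [0,0,0],
  [0,0,-0.03],
  [0,0,-0.03],
  [0,0,-0.03],
  [0,0,-0.02],
  [0,0,0],
  [0,0,0],
  [0,0,0],
], jaw=[0,0,0,0,0,0,0,0,0], yaw=[0,0,0,0,0,0,0,0,0])

```text
time: 23.0
ee_pos: [0.6266, 0.0159, 0.0443]
tcp_rot: [-177.6, 0.1, 140.5]
wrist_force: [-0.1, 0.1, 1.2]
opening: 0.0856
grasp_force: 0.0
```

```bash
cat > lens2.py <<'E'
# lens: whole silhouette from the networks, glass above foot; free x,y,yaw
from fit import *
exec(open('lens.py').read().split('def cost')[0].replace('from fit import *',''))
ims={c:camera(c) for c in('top','side')}
B2={}
for c in ims:
    m=mask(c,'lens',proj(c,np.array([.66,.31,.05])),40);B2[c]=m
    w=W[c];print(c,m.sum())
    h=cv2.cvtColor(ims[c],cv2.COLOR_RGB2HSV);B[c]=B[c]
def full(c,p,filled):
    q=np.array([p[0],p[1],.180,p[2]]);r=ringsil(c,q)
    M['st']=[disc(0,0,50,0,p[3]*1000),disc(0,0,5,0,140)]
    if filled:
        u=np.array([[0,39*np.cos(t),180+39*np.sin(t)] for t in a]);M['st']=M['st']+[u]
    return np.maximum(r,sil(c,'st',np.array([p[0],p[1],0,p[2]]),W[c]))
def cost(p,cs,filled):
    return sum((cv2.GaussianBlur(full(c,p,filled)-B2[c][W[c][1]:W[c][3],W[c][0]:W[c][2]],(0,0),.8)**2).sum()/B2[c].sum() for c in cs)
for filled in(0,1):
  for cs in(('top','side'),('top',),('side',)):
    best=None
    for y in(45,70,95):
      x0=np.array([.662,.309,np.deg2rad(y),.01])
      r=minimize(cost,x0,args=(cs,filled),method='Nelder-Mead',options=dict(initial_simplex=np.vstack([x0]+[x0+np.eye(4)[i]*[.004,.004,.2,.004][i] for i in range(4)]),xatol=1e-5,fatol=1e-6,maxfev=200))
      if best is None or r.fun<best.fun:best=r
    p=best.x;print(filled,cs,p[:2].round(4),np.rad2deg(p[2]).round(1),p[3].round(4),best.fun.round(4))
E
python3 lens2.py
python3 - <<'E'
from fit import *
s=bot.get_obs();print(np.round(s['ee_pos'],4),np.round(s['tcp_rot'],2),s['time'])
camera('side');camera('top')
for c in('side','top'):
  for n,p0 in(('snap',[.594,-.323,.005,-.04]),('plug',[.6167,.0245,.003,np.deg2rad(-39.4)])):
    m=mask(c,n,proj(c,np.array(p0[:3])))
    if m is not None:
        p,f=fit(n,{c:m},p0,(.004,.004,1e-6,.1));print(c,n,m.sum(),p[:2].round(4),np.rad2deg(p[3]).round(1),f.round(3))
E
```

```text
top 1266
side 1132
0 ('top', 'side') [0.6631 0.3101] 64.8 0.0067 0.142
0 ('top',) [0.663  0.3107] 74.2 0.0073 0.047
0 ('side',) [0.664  0.3091] 61.4 0.0038 0.0539
1 ('top', 'side') [0.6633 0.3101] 65.2 0.0043 0.0874
1 ('top',) [0.6634 0.3108] 72.2 0.0012 0.0168
1 ('side',) [0.664 0.309] 62.9 0.0026 0.0499
[0.6267 0.0165 0.0442] [-1.7761e+02  1.4000e-01  1.4058e+02] 23.2
side snap 218 [ 0.5926 -0.3238] -4.7 0.046
side plug 269 [0.6144 0.0255] -39.5 0.025
top snap 408 [ 0.5934 -0.3233] -2.8 0.027
```

```bash
cat > lens3.py <<'E'
from fit import *
from scipy.spatial import cKDTree
a=np.linspace(0,2*np.pi,180,False)
ims={c:camera(c) for c in('top','side')}
def curve(c,p,y,r):
    u=np.array([-np.sin(y),np.cos(y),0])
    return np.array([proj(c,p+r*(np.cos(t)*u+np.sin(t)*np.array([0,0,1]))) for t in a])
vis=[]
for c in ims:
    h=cv2.cvtColor(ims[c],cv2.COLOR_RGB2HSV)
    b=(h[...,0]>12)&(h[...,0]<34)&(h[...,1]>120)&(h[...,2]>70)
    P0=np.array([.6633,.3101,.18]);m=np.zeros(b.shape,np.uint8)
    hull=cv2.convexHull(np.vstack([curve(c,P0,np.deg2rad(y),.047) for y in(45,70,90)]).astype(np.int32));cv2.fillConvexPoly(m,hull,1)
    ys,xs=np.nonzero(b&(m>0));px=np.c_[xs,ys].astype(float);T=cKDTree(px)
    def cost(v,y):
        q=curve(c,P0+[0,0,0],y,.038)+v
        d=cKDTree(q).query(px)[0]; e=T.query(q)[0]
        return np.minimum(d,4).mean()+np.minimum(e,4).mean()
    R=[]
    for y in range(46,92,3):
        r=minimize(cost,[0,0],args=(np.deg2rad(y),),method='Nelder-Mead',options=dict(initial_simplex=[[0,0],[2,0],[0,2]]));R.append((y,r.fun,r.x))
    print(c,len(px),[(y,round(f,2),x.round(1).tolist()) for y,f,x in R])
    y,f,v=min(R,key=lambda r:r[1]);k=8
    z=cv2.resize(ims[c],None,fx=k,fy=k,interpolation=cv2.INTER_CUBIC)[:,:,::-1].copy()
    for yy,col in((y,(255,0,0)),):
        for r_ in(.041,.035):cv2.polylines(z,[((curve(c,P0,np.deg2rad(yy),r_)+v+.5)*k).astype(np.int32)],True,col,1)
    o=(proj(c,P0)*k).astype(int);vis.append(z[o[1]-200:o[1]+280,o[0]-180:o[0]+220])
cv2.imwrite('pics/lens.png',np.hstack(vis))
E
python3 lens3.py
```

```text
top 255 [(46, np.float64(4.09), [2.6, 2.5]), (49, np.float64(3.97), [1.7, -2.4]), (52, np.float64(3.62), [-0.2, -0.8]), (55, np.float64(3.15), [-0.2, 0.5]), (58, np.float64(2.65), [-0.2, 0.6]), (61, np.float64(2.19), [-0.1, 0.7]), (64, np.float64(1.85), [-0.3, 0.6]), (67, np.float64(1.68), [-0.1, 1.0]), (70, np.float64(1.68), [0.1, 0.7]), (73, np.float64(1.77), [0.1, 0.6]), (76, np.float64(1.98), [0.1, 0.7]), (79, np.float64(2.23), [0.2, 0.8]), (82, np.float64(2.45), [1.1, 0.5]), (85, np.float64(2.6), [1.6, 0.9]), (88, np.float64(2.77), [1.3, 1.0]), (91, np.float64(2.95), [1.3, 1.3])]
side 195 [(46, np.float64(3.27), [1.3, 2.6]), (49, np.float64(3.29), [1.8, 2.6]), (52, np.float64(2.97), [3.0, 2.7]), (55, np.float64(2.74), [2.6, 2.7]), (58, np.float64(2.58), [1.7, 2.1]), (61, np.float64(2.26), [0.2, 1.1]), (64, np.float64(1.83), [0.1, 1.1]), (67, np.float64(1.51), [-0.2, 0.8]), (70, np.float64(1.43), [0.1, 0.8]), (73, np.float64(1.53), [0.1, 0.9]), (76, np.float64(1.88), [-0.2, 0.2]), (79, np.float64(2.37), [-0.1, 0.7]), (82, np.float64(2.9), [-0.0, 0.7]), (85, np.float64(3.44), [-0.7, 0.1]), (88, np.float64(3.8), [-2.5, -0.2]), (91, np.float64(4.36), [2.5, 1.0])]
```

View pics/lens.png

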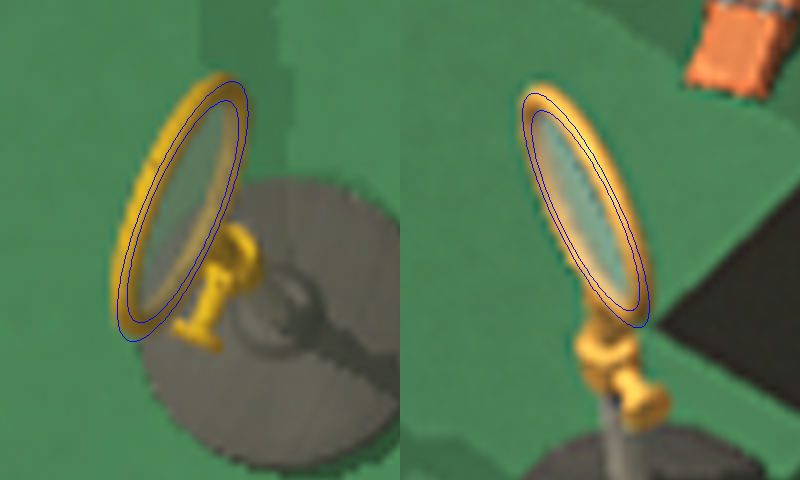

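Both views agree: the lens yaw is 70° and the glass sits at (0.663, 0.310, 0.18), so the focus is at about (0.622, 0.197, 0.18). Gripping the plug.

Call:
move_arm([
  [0,0,-0.01],
  [0,0,-0.009],
  [0,0,0],
  [0,0,0],
  [0,0,0],
  [0,0,0],
  [0,0,0],
  [0,0,0],
  [0,0,0],
  [0,0,0],
], jaw=[0,0,0,0,1,1,1,1,1,1], yaw=[0,0,0,0,0,0,0,0,0,0], force=60)

```text
time: 24.43
ee_pos: [0.6261, 0.0166, 0.024]
tcp_rot: [-177.5, 0.1, 140.6]
wrist_force: [0.3, -0.1, -1.7]
opening: 0.0203
grasp_force: 58.8
```

Call:
move_arm([
  [0,0,0],
  [0,0,0],
  [0,0,0],
  [0,0,0],
  [0,0,0],
], jaw=[1,1,1,1,1], yaw=[0,0,0,0,0], force=80)

```text
time: 24.85
ee_pos: [0.6262, 0.0166, 0.0241]
tcp_rot: [-177.5, 0.1, 140.6]
wrist_force: [-1.5, -0.1, 6.0]
opening: 0.02
grasp_force: 78.7
```

Call:
move_arm([
  [0,0,0.01],
  [0,0,0.02],
  [0,0,0.03],
  [0,0,0.03],
  [0,0,0.03],
  [0,0,0.03],
  [0,0,0.016],
  [0,0,0],
], jaw=[1,1,1,1,1,1,1,1], yaw=[0,0,0,0,0,0,0,0])

```text
time: 25.52
ee_pos: [0.627, 0.0167, 0.194]
tcp_rot: [-177.7, 0.3, 140.6]
wrist_force: [0.3, 0.3, -2.0]
opening: 0.0201
grasp_force: 78.8
```

Call:
move_arm([
  [-0.0076,0.0284,0],
  [-0.0076,0.0284,0],
  [-0.0076,0.0284,0],
  [-0.0076,0.0284,0],
  [-0.0076,0.0284,0],
  [-0.0076,0.0284,0],
  [-0.0073,0.0282,0],
  [0,0,0],
  [0,0,0],
  [0,0,0],
], jaw=[1,1,1,1,1,1,1,1,1,1], yaw=[0.0484,0.0484,0.0484,0.0484,0.0484,0.0484,0.0484,0,0,0])

```text
time: 26.35
ee_pos: [0.5726, 0.215, 0.1881]
tcp_rot: [-177.4, -0.0, 160.0]
wrist_force: [-0.2, 0.5, -1.7]
opening: 0.0195
grasp_force: 78.9
```

```bash
cat > chk.py <<'E'
from fit import *
s=bot.get_obs();print(np.round(s['ee_pos'],4),np.round(s['tcp_rot'],2),s['opening'],s['wrist_force'],np.round(s['torque'],3))
F=np.array([.6222,.1974,.18]);d=np.array([np.cos(np.deg2rad(-20)),np.sin(np.deg2rad(-20)),0])
ims={c:camera(c) for c in('top','side')};g={}
out=[]
for c in ims:
    for n in('plug_go','plug_handle'):
        E=F if n=='plug_go' else F-.064*d
        r=[q for q in pinpoint(c,n) if np.linalg.norm(np.array(q['xy'])-proj(c,E))<25]
        if r:g[n,c]=r[0]['xy'];print(c,n,np.round(r[0]['xy'],1),round(r[0]['confidence'],2),'exp',proj(c,E).round(1))
    m=mask(c,'plug',proj(c,F),30)
    if m is not None:
        print(c,'mask',m.sum());cs,_=cv2.findContours(m.astype(np.uint8),0,1)
    M['exp']=M['plug'];o=F-.064*d-[0,0,.011]
    k=5;z=cv2.resize(ims[c],None,fx=k,fy=k,interpolation=cv2.INTER_CUBIC)[:,:,::-1].copy()
    for part in M['plug']:
        q=np.array([proj(c,X) for X in tf(part,[*o,np.deg2rad(-20)])]);cv2.polylines(z,[cv2.convexHull(((q+.5)*k).astype(np.int32))],True,(255,0,0),1)
    p=(proj(c,F)*k).astype(int);out.append(z[max(p[1]-250,0):p[1]+250,p[0]-200:p[0]+200])
for n in('plug_go','plug_handle'):
    if (n,'top') in g and (n,'side') in g: X,e=tri(g[n,'top'],g[n,'side']);print(n,X.round(4),round(e,4))
cv2.imwrite('pics/hold.png',np.hstack(out));np.save('ims.npy',np.array([ims['top'],ims['side']]))
E
python3 chk.py
```

```text
[0.5726 0.215  0.1881] [-1.7743e+02 -5.0000e-02  1.5999e+02] 0.019499082656293205 [-0.2026513   0.49139093 -1.69747638] [ 0.05  -0.027  0.005]
top plug_go [269.1 208.6] 0.42 exp [266.3 208.5]
top mask 92
side plug_go [266.7 243.9] 0.62 exp [265.2 244.6]
side plug_handle [276.3 258.3] 0.67 exp [278.2 259.7]
side mask 250
plug_go [0.6224 0.1912 0.1774] 0.0001
```

View pics/hold.png

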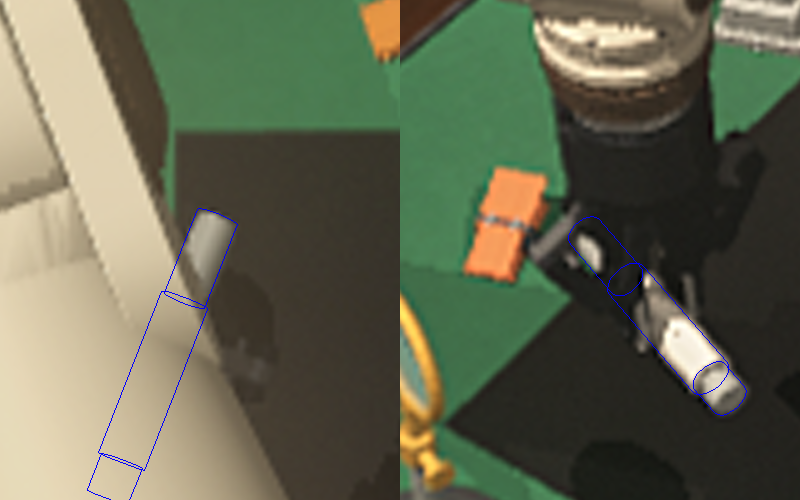

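Both views show the plug on the expected outline: GO end at (215,240) in the left panel, NOT GO end at (725,385) in the right, with no visible tilt. I let the arm settle and correct any residue.

Call:
move_arm([
  [0,0,0],
  [0,0,0],
  [0,0,0],
  [0,0,0],
  [0,0,0],
  [0,0,0],
], jaw=[1,1,1,1,1,1], yaw=[0,0,0,0,0,0])

```text
time: 27.25
ee_pos: [0.573, 0.2152, 0.1895]
tcp_rot: [-177.5, 0.0, 160.0]
wrist_force: [-0.3, 0.1, -3.0]
opening: 0.0201
grasp_force: 78.9
```

```bash
cat > chk2.py <<'E'
from fit import *
s=bot.get_obs();print(s['time'],np.round(s['ee_pos'],4),np.round(s['tcp_rot'],2),np.abs(s['qd']).max())
T=np.array(s['ee_pos']);d=np.array([np.cos(np.deg2rad(-20)),np.sin(np.deg2rad(-20)),0]);A=T-.012*d-[0,0,.0101]
print('GO expected',(A+.064*d).round(4))
im=camera('side')
# end faces: bright plug pixels vs model, with slide along axis, lateral, pitch
m=mask('side','plug',proj('side',A),30);h=cv2.cvtColor(im,cv2.COLOR_RGB2HSV)
print(m.sum());W=(235,215,320,290);obs=(m&(h[...,2]>95)&(h[...,1]<70)).astype(float)
def model(v):
    R=cv2.Rodrigues(np.array([0,v[2],0]))[0];c,s_=d[0],d[1];Z=np.array([[c,-s_,0],[s_,c,0],[0,0,1]])
    o=np.zeros(((W[3]-W[1])*S,(W[2]-W[0])*S),np.uint8)
    for P in M['plug']:
        P=P[P[:,0]<0] if False else P
        X=((P-[0,0,11])/1000)@R.T@Z.T+A+d*v[0]+np.array([0,0,v[1]])
        q=np.array([proj('side',x) for x in X]);cv2.fillConvexPoly(o,cv2.convexHull((((q-W[:2]+.5)*S-.5)*16).astype(np.int32)),255,shift=4)
    return cv2.resize(o,(W[2]-W[0],W[3]-W[1]),interpolation=cv2.INTER_AREA)/255.
# compare only on the free NOT GO half, beyond the fingers
q0=proj('side',A-d*.012);q1=proj('side',A-d*.06);ax=(q1-q0)/np.linalg.norm(q1-q0)
yy,xx=np.mgrid[W[1]:W[3],W[0]:W[2]];sel=((xx-q0[0])*ax[0]+(yy-q0[1])*ax[1])>0
def cost(v):return ((cv2.GaussianBlur(model(v)-m[W[1]:W[3],W[0]:W[2]],(0,0),.8)**2)*sel).sum()
x0=np.zeros(3);r=minimize(cost,x0,method='Nelder-Mead',options=dict(initial_simplex=[[0,0,0],[.004,0,0],[0,.004,0],[0,0,.1]],maxfev=300))
print('slide,dz(mm),pitch(deg)',(r.x[:2]*1e3).round(1),np.rad2deg(r.x[2]).round(1),r.fun.round(2))
for c,n,p0 in(('top','ring',[.4404,-.2973,.005]),('top','snap',[.593,-.3235,.005])):
    camera(c);k=mask(c,n,proj(c,np.array(p0)));print(n,k is not None and k.sum())
E
python3 chk2.py
```

```text
27.25 [0.573  0.2152 0.1895] [-1.7751e+02  3.0000e-02  1.6000e+02] 0.10741453637830027
GO expected [0.6218 0.1975 0.1794]
210
slide,dz(mm),pitch(deg) [ 8.1 -1.6] 0.1 1.02
ring 223
snap 412
```

The mask is ragged, so I check the end position from the brightness along the axis in both pictures.

```bash
python3 - <<'E'
from h import *
d=np.array([np.cos(np.deg2rad(-20)),np.sin(np.deg2rad(-20)),0]);n=np.array([-d[1],d[0],0])
A=np.array([.573,.2152,.1895])-.012*d-[0,0,.0101]
for c in('top','side'):
    g=cv2.cvtColor(camera(c),cv2.COLOR_RGB2GRAY).astype(np.float32)
    L=np.arange(54,100,3) if c=='top' else np.arange(-30,-80,-3)
    def smp(P):
        q=np.array([proj(c,p) for p in P],np.float32);return cv2.remap(g,q[None,:,0].copy(),q[None,:,1].copy(),cv2.INTER_LINEAR)[0]
    up=np.array([0,0,.004])
    print(c,'axial',[(int(l),int(v)) for l,v in zip(L,smp([A+up+d*l/1e3 for l in L]))])
    W=np.arange(-18,19,3);v=up/up[2] if c=='side' else n
    for l in((60,76) if c=='top' else(-25,-50)): print(' across',l,[(int(w),int(x)) for w,x in zip(W,smp([A+d*l/1e3+v*w/1e3 for w in W]))])
E
```

```text
top axial [(54, 112), (57, 159), (60, 161), (63, 164), (66, 164), (69, 165), (72, 166), (75, 168), (78, 169), (81, 154), (84, 86), (87, 62), (90, 61), (93, 61), (96, 60), (99, 60)]
 across 60 [(-18, 54), (-15, 54), (-12, 60), (-9, 82), (-6, 99), (-3, 135), (0, 156), (3, 153), (6, 115), (9, 97), (12, 99), (15, 155), (18, 198)]
 across 76 [(-18, 60), (-15, 60), (-12, 62), (-9, 82), (-6, 112), (-3, 141), (0, 163), (3, 174), (6, 167), (9, 135), (12, 71), (15, 67), (18, 73)]
side axial [(-30, 242), (-33, 226), (-36, 169), (-39, 186), (-42, 213), (-45, 214), (-48, 213), (-51, 207), (-54, 154), (-57, 92), (-60, 91), (-63, 94), (-66, 67), (-69, 34), (-72, 34), (-75, 34), (-78, 34)]
 across -25 [(-18, 125), (-15, 144), (-12, 190), (-9, 225), (-6, 240), (-3, 240), (0, 237), (3, 238), (6, 239), (9, 241), (12, 243), (15, 245), (18, 244)]
 across -50 [(-18, 69), (-15, 88), (-12, 90), (-9, 90), (-6, 106), (-3, 158), (0, 198), (3, 212), (6, 212), (9, 210), (12, 205), (15, 165), (18, 131)]
```

The GO tip measures 83 mm against the nominal 82, and it is centred to about 1 mm. Handing in.

```bash
python3 -c "
from workcell import bot
print(bot.job_done())"
```

```text
the job is handed in; nothing more can be done
None
```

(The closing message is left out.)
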